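Try the lid of the stock case, free its catch if it holds, and hold the lid up

TASK

Open the wooden stock case for a look at the pieces inside. First tug the lid up by its tab, with the catch left as it is, to learn whether the catch is holding it; if it is, slide the catch across to its other end. Then raise the lid to about 60 degrees and finish while still holding it there, as it has no stay and would fall shut; do not push the loose tools and pieces round the case about.

Things in the scene. Friction and masses are not known exactly. Their poses are not given: they have to be found in the camera images.
- case: Wooden stock case fixed to the worktop: 140 mm deep (its x), 200 mm broad (its y), 60 mm high to the rim under the lid. Origin at the centre of its underside; its x axis points to its back (hinge side), its y axis to the left as seen from its front, where the lid's tab is; it stands turned by up to 0.3 rad. Hinge line: along y, 70 mm behind the origin, 60 mm up.
- lid (a joint): Opening angle of the lid in rad: 0 shut (flat), growing as the front edge rises, stop at 1.31. A 10 mm board of 142x204 mm, 0.25 to 0.5 kg; let go, it falls shut from any angle. While the catch holds it, it lifts only about 0.02 rad (3 to 4 mm at the tab) and then comes up hard; free, it goes on rising with 1 to 3 N at the tab.
- tab (a point): Lifting tab: flat brass strap 28 mm wide (along the case's y), 6 mm thick, standing 36 mm out of the middle of the lid's front edge. The point moves with the lid, at mid width and thickness, 26 mm out from the edge, 168 mm from the hinge line, 65 mm above the worktop when shut. Its axes are the lid's. Pinched across its width it can turn between the pads as the lid swings.
- catch (a joint): Place of the catch on its guide in m: 0 left end (case's +y), 0.022 right end. Starts within 3 mm of the left end, stays where it is left (2 N of friction). Its hidden foot hooks under a keeper inside, fitted at the left or the right end, unseen from outside: at the left end the catch may hold the lid or not, and at the right end it is the other way round. Slide it to within 4 mm of the end.
- thumb (a point): Thumb piece of the catch: brass block 12 mm wide along its slide (the case's y), 20 mm along the case's x, 18 mm high, on top of the lid, 27 mm behind its front edge. The point is its centre, 11 mm above the lid's top, 81 mm above the worktop when shut; moves with lid and catch.
- pliers_flat: Small flat-nose pliers with black handles, 80x118x11 mm, lying to the left of the case; leave alone.
- spool: Spool of gold wire, 43 mm across and 22 mm high, to the right of the case; leave alone.
- pendant_l: Scalloped flower pendant, 31x35x5 mm, to the left in front of the case; leave alone.
- pendant_r: Second scalloped flower pendant, 31x32x5 mm, beside it; leave alone.
- awl: Small awl with a wooden handle, 46x103x22 mm, to the right in front of the case; leave alone.

How it is judged:
By the outcome, as a careful person would: the job done as asked, in the order asked, and still so for the second after the job is handed in, while the arm keeps its last pose, push and grip.
It also fails if it takes over 51 s, if anything falls off the work surface, if the arm or the gripper's body presses on something with over 40 N, if the wrist force passes 120 N, or if a joint passes its speed limit or range.

ROBOT

A 6-joint arm with a two-finger parallel gripper is mounted at the origin on a cart in front of the work surface, level with it; the furniture and walls round the work are solid. World frame = base frame: x ahead of the robot, y to its left, z up, the work surface at z = 0. Lengths are in m, angles in rad, forces in N, time in s.
With the tool pointing down it reaches from about 0.35 to 0.775 m from the base axis. Payload 7.3 kg.
Tool frame: the origin (TCP) lies at the very end of the fingers, on their centre line; the grasp point (between the pads) lies 19 mm behind it; z points along the fingers, y is the line along which they close (so a half turn about z gives the same grasp; the last joint's range is limited). The gripper opens to 92 mm and grips with 3 to 60 N. Pads are 19 mm wide; open, the fingers measure 130 mm over their backs; the gripper's body (75 mm by 190 mm) begins 47 mm behind the grasp point.
Start: joints at [1.034, 0.342, 1.524, -0, 1.275, -0.146], TCP at [0.2, 0.485, 0.227] pointing down, gripper open.
Joint ranges: [-2.53, 2.53], [-0.77, 2.02], [0.04, 2.7], [-1, 4.14], [0.28, 2.66], [-3.11, 3.11]. Speed limits (rad/s): [2.57, 2.57, 3.14, 3.14, 3.14, 3.14].

INTERFACE

Orientations are given as [roll, pitch, yaw] about the fixed x, y, z axes, in that order (R = Rz(yaw) Ry(pitch) Rx(roll)).
In Python, from cell import robot, read_camera, get_calibration gives the robot as it stands. The module is installed in compiled form; this text tells all that it offers.
- The arm moves only by the tool send_rows, never from a script. Its argument "plan" is a list of rows, each a list of 2 entries, a list of its own where there are three numbers: the shift along the tool's x, y, z as a fraction of full scale, then the turn, a rotation vector about the tool's x, y, z as a fraction of full scale. A call has exactly 10 rows; each row shifts and turns the commanded pose from where the row before left it, along the tool's axes as they then stand; what a row does not reach is not made up. Full scale, the value 1, is 0.025 m for a shift and 90 degrees for a turn. A row lasts 1/8 s, in which the tool goes at most 62.5 mm and 10.7 degrees, less where a joint would pass 70% of its speed; a pose out of reach is approached as far as the arm can. A call with a number of a shift or a turn outside -1 to 1 is refused whole. A call with a gripper value outside its range is refused whole. "gripper" is the opening, from -1 (shut) to 1 (fully open), so that 0 is half open, set as the call begins (left out, the last holds). The fingers move at their own pace and stop on an object; "force" is the grip in N (left out, the last holds). Time passes only in rows, so rows that do not move let the fingers close, or fill a call up. It gives the time, the measured TCP pose, the force, the opening and the grip force at its end, in the units of the state.
- robot.observe(): the state, without advancing time (a new reading comes with each control period).
- read_camera(name): name is "scene" or "top" or "wrist"; returns (picture, depth): 480x640x3 uint8, blue, green, red; 480x640 float32, m along the optical axis (not along the pixel's ray), 0 where there is no reading.
- get_calibration(name): a dict with "intrinsics" (3x3 intrinsics, pixels), "rvec" (rotation vector, rad) and "tvec" (3), from world to camera coordinates, as OpenCV has them. Camera axes: x right, y down, z forward; pixel columns grow to the right and rows downward; lengths in m; the calibration is good to about 2 mm. A picture is of the moment at which its call begins: read the wrist's pose just before it. get_calibration takes no time and is no camera call; for the wrist camera it gives the pose at the moment of the call.
- robot.hand_in(): hands the job in; it is judged then, once.
The state is a dict: "time": time; "qpos": joint angles; "qvel": joint speeds; "joint_efforts": joint torques, N m; "tool_pos": TCP position; "tool_rot": TCP orientation; "contact_force": force on the tool from outside, world axes, zero at the start; "torque": the same for the moment, N m; "opening": finger opening in m; "grip_force": force on a finger pad.
Only numpy, scipy, OpenCV 4.12 (cv2) and the standard library are available. Lean on these libraries where they do the work, as an engineer would, in place of code of your own. Each camera call takes 0.05 s, during which the arm holds its last target. There are 200 camera calls.

## Working session

There is one attempt and no reset: what is moved stays moved. The work goes in short steps, Python scripts to look and compute and a tool call to move; the robot and the scene stay as the last step left them, time stands still between calls to the robot, and variables do not carry over. Pictures are saved under pics/ and viewed, at most 10 in all, crops included, and the job is handed in when it is done.

Besides the shell and the picture viewer there is one more tool, called after "Emit:" as name(argument=value, ...) on one line, values as JSON. send_rows: Moves the arm, as the interface text tells. Shift numbers are shares of 0.025 m and turn numbers shares of 90 degrees, none past 1 either way. Its arguments: {"type":"object","properties":{"plan":{"type":"array"},"gripper":{"type":"number"},"force":{"type":"number"}},"required":["plan"]}

```bash
mkdir -p pics
cat > h.py <<'E'
import numpy as np, cv2
from cell import robot, read_camera, get_calibration
def world(name, depth, cal):
    K=cal["intrinsics"]; R=cv2.Rodrigues(np.array(cal["rvec"],float))[0]; t=np.array(cal["tvec"],float).reshape(3)
    v,u=np.mgrid[:480,:640]; K=np.array(K)
    c=np.stack([(u-K[0,2])/K[0,0]*depth,(v-K[1,2])/K[1,1]*depth,depth],-1)
    return (c-t)@R
def ray(cal,u,v,z):
    K=np.array(cal["intrinsics"]); R=cv2.Rodrigues(np.array(cal["rvec"],float))[0]; t=np.array(cal["tvec"],float).reshape(3)
    o=-R.T@t; d=R.T@np.linalg.inv(K)@[u,v,1]; return o+d*(z-o[2])/d[2]
E
python3 - <<'E'
from h import *
for n in("top","scene"):
    p,d=read_camera(n); cv2.imwrite(f"pics/{n}0.png",p); np.save(f"{n}0.npy",d)
s=robot.observe(); print({k:np.round(v,3) for k,v in s.items()})
cal=get_calibration("top"); print(cal)
E
```

```text
{'time': np.float64(0.1), 'qpos': array([ 1.034,  0.343,  1.525, -0.   ,  1.275, -0.146]), 'qvel': array([-0.001,  0.001, -0.003, -0.   , -0.002, -0.001]), 'joint_efforts': array([ 2.000e-03, -4.320e+01, -2.447e+01,  7.200e-02,  5.300e-02,
       -0.000e+00]), 'tool_pos': array([0.2  , 0.485, 0.226]), 'tool_rot': array([-3.14 , -0.   ,  2.751]), 'contact_force': array([-0.525, -0.03 , -0.296]), 'torque': array([0.059, 0.028, 0.011]), 'grip_force': np.float64(0.0), 'opening': np.float64(0.092)}
{'intrinsics': array([[589.38130396,   0.        , 331.62436849],
       [  0.        , 589.38130396, 240.36023954],
       [  0.        ,   0.        ,   1.        ]]), 'rvec': array([ 1.99867697, -2.20877501,  0.23717018]), 'tvec': array([0.19011449, 0.52868466, 0.95257355])}
```

View pics/top0.png

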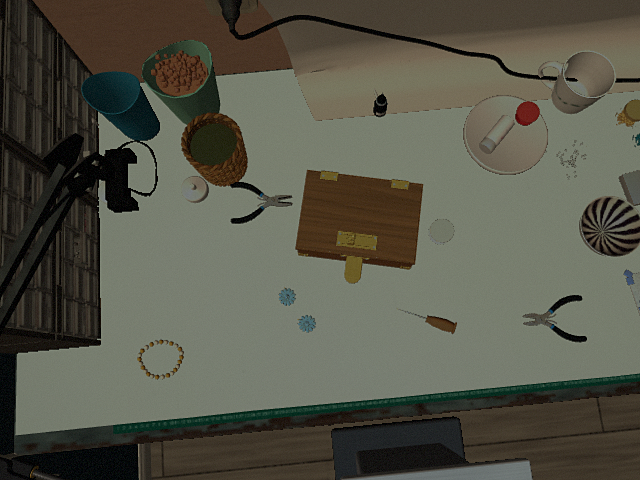

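View pics/scene0.png

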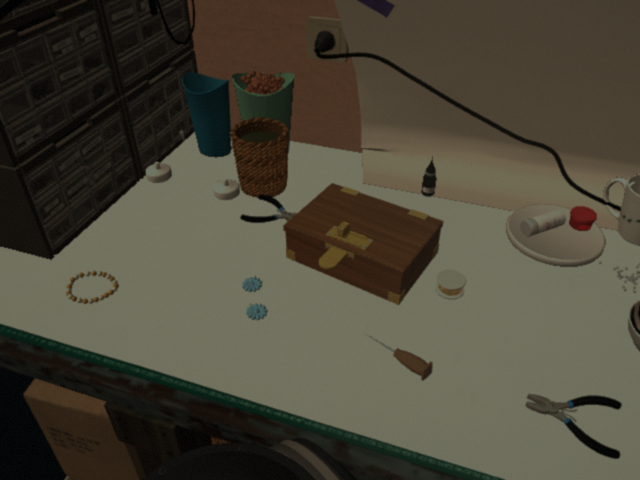

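The top view shows the case at about (360,218), with its tab at (353,270) and its catch plate at (357,241). The pendants are near (297,315), the awl is at (430,320) and the spool at (441,231).

Run:
```python
from h import *
p=cv2.imread("pics/top0.png"); d=np.load("top0.npy"); cal=get_calibration("top")
W=world("top",d,cal); z=W[...,2]
roi=np.zeros(z.shape,bool); roi[160:290,285:432]=1
m=roi&(z>.064)&(z<.076)&(d>0)
n,l,st,_=cv2.connectedComponentsWithStats(cv2.morphologyEx(m.astype(np.uint8),cv2.MORPH_OPEN,np.ones((15,15))))
k=1+np.argmax(st[1:,4]); pts=W[l==k][:,:2].astype(np.float32)
r=cv2.minAreaRect(pts); print("lid",r, cv2.boxPoints(r), np.median(z[l==k]))
# tab: yellow below lid
hsv=cv2.cvtColor(p,cv2.COLOR_BGR2HSV)
y=(hsv[...,0]>18)&(hsv[...,0]<32)&(hsv[...,1]>130)&(hsv[...,2]>80)&roi
for nm,mm in(("tab",y&(np.mgrid[:480,:640][0]>255)&(z>.05)),("thumb",roi&(z>.083)&(z<.1))):
    mm&=d>0; q=W[mm]; print(nm,mm.sum(),np.median(q,0),q.min(0),q.max(0), cv2.minAreaRect(q[:,:2].astype(np.float32)))
for nm,u,v in(("pendA",287,297),("pendB",307,324),("awltip",398,309),("awlend",456,328),("spool",441,231),("pliersR",291,201)): print(nm,ray(cal,u,v,.0).round(3))
```

```text
lid ((0.581475019454956, 0.08472322672605515), (0.20426449179649353, 0.14314961433410645), 76.86109161376953) [[ 0.488558    0.00153448]
 [ 0.62796015 -0.03100525]
 [ 0.67439204  0.16791198]
 [ 0.5349899   0.2004517 ]] 0.07076095253557245
tab 403 [0.49143348 0.10585381 0.06763718] [0.46786286 0.0306712  0.06233075] [0.5135535  0.12045941 0.07265374] ((0.48439326882362366, 0.07693719863891602), (0.08586303144693375, 0.044977180659770966), 79.0438232421875)
thumb 86 [0.54004961 0.10516206 0.08944589] [0.53021424 0.09812424 0.08449195] [0.54978753 0.11176022 0.09564729] ((0.5405474305152893, 0.10509537905454636), (0.011655304580926895, 0.020001452416181564), 83.19786834716797)
pendA [0.463 0.225 0.   ]
pendB [0.412 0.194 0.   ]
awltip [0.422 0.031 0.   ]
awlend [ 0.379 -0.066  0.   ]
spool [ 0.556 -0.065  0.   ]
pliersR [0.64  0.203 0.   ]
```

Emit:
send_rows(plan=[[[-0.962,-0.567,0],[0,0,0]],[[-0.962,-0.567,0],[0,0,0]],[[-0.962,-0.567,0],[0,0,0]],[[-0.962,-0.567,0],[0,0,0]],[[-0.962,-0.567,0],[0,0,0]],[[-0.962,-0.567,0],[0,0,0]],[[-0.962,-0.567,0],[0,0,0]],[[-0.962,-0.567,0],[0,0,0]],[[-0.962,-0.567,0],[0,0,0]],[[-0.962,-0.567,0],[0,0,0]]], gripper=1)

```text
time: 1.35
tool_pos: [0.3686, 0.2619, 0.2264]
tool_rot: [-3.141, -0.0, 2.751]
contact_force: [-0.3, 0.7, 0.6]
opening: 0.092
grip_force: 0.0
```

Emit:
send_rows(plan=[[[-0.962,-0.567,0.45],[0,0,0]],[[-0.962,-0.567,0.45],[0,0,0]],[[-0.962,-0.567,0.45],[0,0,0]],[[-0.962,-0.567,0.45],[0,0,0]],[[-0.962,-0.567,0.45],[0,0,0]],[[-0.962,-0.567,0.45],[0,0,0]],[[-0.962,-0.567,0.45],[0,0,0]],[[0,0,0],[0,0,-0.05]],[[0,0,0],[0,0,-0.052]],[[0,0,0],[0,0,0]]])

```text
time: 2.6
tool_pos: [0.486, 0.1068, 0.1476]
tool_rot: [-3.141, -0.001, 2.91]
contact_force: [-0.4, -0.1, -0.2]
opening: 0.0915
grip_force: 0.0
```

Run:
```python
from h import *
s=robot.observe(); print({k:np.round(s[k],4) for k in("time","tool_pos","tool_rot","contact_force","qpos")})
cal=get_calibration("wrist"); p,d=read_camera("wrist"); cv2.imwrite("pics/w1.png",p); np.savez("w1.npz",d=d,**cal)
```

```text
{'time': np.float64(2.6), 'tool_pos': array([0.486 , 0.1068, 0.1476]), 'tool_rot': array([-3.1414e+00, -7.0000e-04,  2.9101e+00]), 'contact_force': array([-0.436 , -0.1415, -0.1781]), 'qpos': array([ 6.2100e-02,  3.7440e-01,  1.7142e+00,  1.0000e-04,  1.0537e+00,
       -1.2772e+00])}
```

View pics/w1.png

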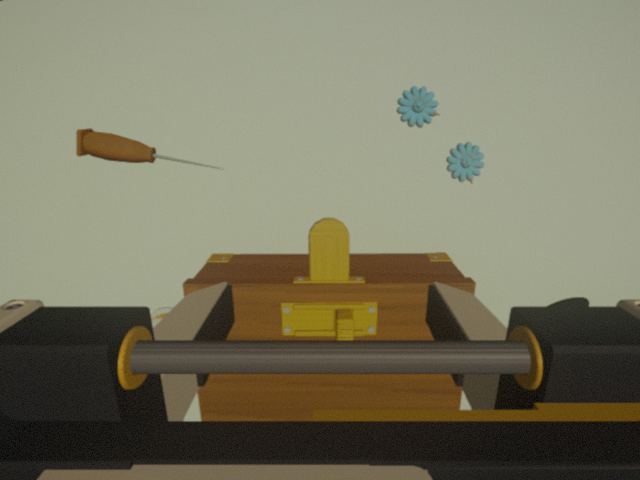

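The wrist view shows the tab at (329,250), squared up between the fingers, and the thumb at (345,322). I'll check the tab position by casting a ray.

Run:
```python
from h import *
c=np.load("w1.npz")
for u,v,z in((309,255,.068),(349,255,.068),(329,218,.068),(186,283,.07),(473,283,.07),(336,309,.09),(353,309,.09),(344,322,.09)): print(u,v,ray(c,u,v,z).round(4))
```

```text
309 255 [0.4889 0.0911 0.068 ]
349 255 [0.4951 0.1177 0.068 ]
329 218 [0.4667 0.1104 0.068 ]
186 283 [0.4888 0.0035 0.07  ]
473 283 [0.5341 0.1969 0.07  ]
336 309 [0.5214 0.1022 0.09  ]
353 309 [0.5239 0.1129 0.09  ]
344 322 [0.5319 0.1052 0.09  ]
```

Emit:
send_rows(plan=[[[0,-0.04,0.5],[0,0,0]],[[0,0,0.5],[0,0,0]],[[0,0,0.5],[0,0,0]],[[0,0,0.5],[0,0,0]],[[0,0,0.5],[0,0,0]],[[0,0,0.5],[0,0,0]],[[0,0,0.5],[0,0,0]],[[0,0,0.4],[0,0,0]],[[0,0,0.15],[0,0,0]],[[0,0,0],[0,0,0]]])

```text
time: 3.9
tool_pos: [0.486, 0.1059, 0.0466]
tool_rot: [3.142, -0.0, 2.911]
contact_force: [0.5, -0.2, -0.9]
opening: 0.0919
grip_force: 0.0
```

Emit:
send_rows(plan=[[[0,0,0],[0,0,0]],[[0,0,0],[0,0,0]],[[0,0,0],[0,0,0]],[[0,0,0],[0,0,0]],[[0,0,0],[0,0,0]],[[0,0,0],[0,0,0]],[[0,0,0],[0,0,0]],[[0,0,0],[0,0,0]],[[0,0,0],[0,0,0]],[[0,0,0],[0,0,0]]], gripper=-1, force=20)

```text
time: 5.15
tool_pos: [0.486, 0.1059, 0.0467]
tool_rot: [3.142, -0.0, 2.911]
contact_force: [0.0, 0.0, -0.8]
opening: 0.0276
grip_force: 20.0
```

The tab is gripped, so I'll tug gently by 6 mm.

Emit:
send_rows(plan=[[[0,0,-0.04],[0,0,0]],[[0,0,-0.04],[0,0,0]],[[0,0,-0.04],[0,0,0]],[[0,0,-0.04],[0,0,0]],[[0,0,-0.04],[0,0,0]],[[0,0,-0.04],[0,0,0]],[[0,0,0],[0,0,0]],[[0,0,0],[0,0,0]],[[0,0,0],[0,0,0]],[[0,0,0],[0,0,0]]])

```text
time: 6.4
tool_pos: [0.4859, 0.1059, 0.0508]
tool_rot: [-3.141, -0.001, 2.911]
contact_force: [7.9, 0.5, -24.7]
opening: 0.0278
grip_force: 20.0
```

The lid rose about 4 mm and then stopped hard at about 25 N, so the catch is holding it. I'll set the lid back down, let go and move above the thumb piece.

Emit:
send_rows(plan=[[[0,0,0.04],[0,0,0]],[[0,0,0.04],[0,0,0]],[[0,0,0.04],[0,0,0]],[[0,0,0.04],[0,0,0]],[[0,0,0.04],[0,0,0]],[[0,0,0.04],[0,0,0]],[[0,0,0],[0,0,0]],[[0,0,0],[0,0,0]],[[0,0,0],[0,0,0]],[[0,0,0],[0,0,0]]])

```text
time: 7.65
tool_pos: [0.4859, 0.106, 0.047]
tool_rot: [3.142, -0.0, 2.911]
contact_force: [-2.9, 0.5, 5.0]
opening: 0.0276
grip_force: 20.0
```

Emit:
send_rows(plan=[[[0,0,0],[0,0,0]],[[0,0,0],[0,0,0]],[[0,0,0],[0,0,0]],[[0,0,0],[0,0,0]],[[0,0,0],[0,0,0]],[[0,0,-0.5],[0,0,0]],[[0,0,-0.6],[0,0,0]],[[0,0,-0.6],[0,0,0]],[[0,0,-0.6],[0,0,0]],[[0,0,-0.5],[0,0,0]]], gripper=0.5)

```text
time: 8.9
tool_pos: [0.4862, 0.1059, 0.1181]
tool_rot: [3.141, 0.001, 2.911]
contact_force: [0.1, 0.4, -0.1]
opening: 0.0687
grip_force: 0.0
```

Emit:
send_rows(plan=[[[-0.43,0.09,0],[0,0,0]],[[-0.43,0.09,0],[0,0,0]],[[-0.43,0.09,0],[0,0,0]],[[-0.43,0.09,0],[0,0,0]],[[-0.41,0.1,0],[0,0,0]],[[0,0,0.3],[0,0,0]],[[0,0,0.3],[0,0,0]],[[0,0,0.3],[0,0,0]],[[0,0,0.3],[0,0,0]],[[0,0,0],[0,0,0]]])

```text
time: 10.15
tool_pos: [0.5399, 0.1049, 0.086]
tool_rot: [-3.141, -0.001, 2.911]
contact_force: [-0.3, 0.1, -0.0]
opening: 0.0688
grip_force: 0.0
```

Emit:
send_rows(plan=[[[0,0,0.18],[0,0,0]],[[0,0,0.18],[0,0,0]],[[0,0,0],[0,0,0]],[[0,0,0],[0,0,0]],[[0,0,0],[0,0,0]],[[0,0,0],[0,0,0]],[[0,0,0],[0,0,0]],[[0,0,0],[0,0,0]],[[0,0,0],[0,0,0]],[[0,0,0],[0,0,0]]], gripper=-1, force=12)

```text
time: 11.4
tool_pos: [0.5404, 0.1047, 0.0778]
tool_rot: [-3.141, 0.0, 2.911]
contact_force: [-1.3, -4.5, 2.4]
opening: 0.012
grip_force: 12.0
```

Emit:
send_rows(plan=[[[0,-0.11,0],[0,0,0]],[[0,-0.11,0],[0,0,0]],[[0,-0.11,0],[0,0,0]],[[0,-0.11,0],[0,0,0]],[[0,-0.11,0],[0,0,0]],[[0,-0.11,0],[0,0,0]],[[0,-0.11,0],[0,0,0]],[[0,-0.08,0],[0,0,0]],[[0,0,0],[0,0,0]],[[0,0,0],[0,0,0]]])

```text
time: 12.65
tool_pos: [0.5356, 0.0839, 0.0778]
tool_rot: [-3.141, 0.0, 2.911]
contact_force: [1.0, -0.8, 3.5]
opening: 0.0116
grip_force: 12.0
```

The catch travelled 21 mm and is still gripped. Next I'll release it and return to the tab.

Emit:
send_rows(plan=[[[0,0,0],[0,0,0]],[[0,0,0],[0,0,0]],[[0,0,0],[0,0,0]],[[0,0,0],[0,0,0]],[[0,0,-0.4],[0,0,0]],[[0,0,-0.6],[0,0,0]],[[0,0,-0.6],[0,0,0]],[[0.7,0.13,0],[0,0,0]],[[0.7,0.13,0],[0,0,0]],[[0.73,0.14,0],[0,0,0]]], gripper=0.5)

```text
time: 13.9
tool_pos: [0.486, 0.1064, 0.1189]
tool_rot: [3.141, 0.002, 2.911]
contact_force: [0.3, 0.8, -0.3]
opening: 0.0688
grip_force: 0.0
```

Run:
```python
from h import *
print(robot.observe()["tool_pos"])
p,d=read_camera("wrist"); cv2.imwrite("pics/w2.png",p)
```

```text
[0.48595445 0.10636299 0.11891794]
```

View pics/w2.png

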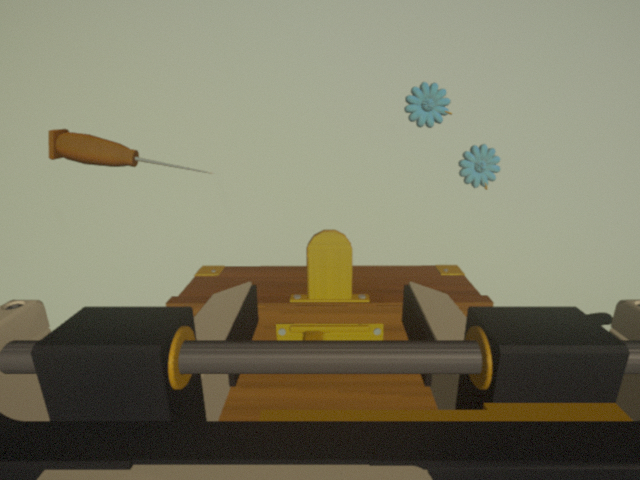

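The wrist view shows the tab centred at (329,265). The thumb has left its old place near (345,322), and the catch's movement confirms the slide. I'll descend and grip the tab.

Emit:
send_rows(plan=[[[0,0,0.5],[0,0,0]],[[0,0,0.5],[0,0,0]],[[0,0,0.5],[0,0,0]],[[0,0,0.5],[0,0,0]],[[0,0,0.5],[0,0,0]],[[0,0,0.39],[0,0,0]],[[0,0,0],[0,0,0]],[[0,0,0],[0,0,0]],[[0,0,0],[0,0,0]],[[0,0,0],[0,0,0]]])

```text
time: 15.2
tool_pos: [0.4863, 0.1062, 0.0458]
tool_rot: [3.141, 0.001, 2.911]
contact_force: [0.1, -1.0, 0.4]
opening: 0.069
grip_force: 0.0
```

Emit:
send_rows(plan=[[[0,0,0],[0,0,0]],[[0,0,0],[0,0,0]],[[0,0,0],[0,0,0]],[[0,0,0],[0,0,0]],[[0,0,0],[0,0,0]],[[0,0,0],[0,0,0]],[[0,0,0],[0,0,0]],[[0,0,0],[0,0,0]],[[0,0,0],[0,0,0]],[[0,0,0],[0,0,0]]], gripper=-1, force=20)

```text
time: 16.45
tool_pos: [0.486, 0.106, 0.0454]
tool_rot: [-3.141, -0.0, 2.911]
contact_force: [-0.2, -3.9, 1.2]
opening: 0.0276
grip_force: 20.0
```

Emit:
send_rows(plan=[[[0,0,-0.06],[0,0,0]],[[0,0,-0.06],[0,0,0]],[[0,0,-0.06],[0,0,0]],[[0,0,-0.06],[0,0,0]],[[0,0,-0.06],[0,0,0]],[[0,0,0],[0,0,0]],[[0,0,0],[0,0,0]],[[0,0,0],[0,0,0]],[[0,0,0],[0,0,0]],[[0,0,0],[0,0,0]]])

```text
time: 17.7
tool_pos: [0.4863, 0.1059, 0.053]
tool_rot: [-3.141, 0.001, 2.911]
contact_force: [1.6, -5.4, -2.5]
opening: 0.0275
grip_force: 20.0
```

Run:
```python
import numpy as np
# tool-frame increments along the arc; tool x = -case x (tool down). from 2.6 deg (7.5 mm up) to 61 deg
a=np.radians(np.r_[2.55,np.linspace(5,60,12)])
r=-.168*np.cos(a)+.005*np.sin(a); z=.168*np.sin(a)+.005*np.cos(a)
print(np.c_[np.degrees(a)[1:],-np.diff(r)/.025,-np.diff(z)/.025].round(3)); print(z+.06-.019)
```

```text
[[ 5.00e+00 -2.70e-02 -2.86e-01]
 [ 1.00e+01 -9.40e-02 -5.79e-01]
 [ 1.50e+01 -1.44e-01 -5.69e-01]
 [ 2.00e+01 -1.93e-01 -5.54e-01]
 [ 2.50e+01 -2.40e-01 -5.35e-01]
 [ 3.00e+01 -2.86e-01 -5.12e-01]
 [ 3.50e+01 -3.30e-01 -4.85e-01]
 [ 4.00e+01 -3.71e-01 -4.54e-01]
 [ 4.50e+01 -4.09e-01 -4.20e-01]
 [ 5.00e+01 -4.44e-01 -3.83e-01]
 [ 5.50e+01 -4.76e-01 -3.43e-01]
 [ 6.00e+01 -5.04e-01 -3.00e-01]]
[0.05346957 0.06062314 0.07509693 0.08931123 0.10315785 0.11653141
 0.12933013 0.1414566  0.15281854 0.16332947 0.1729094  0.18148543
 0.18899227]
```

The lid is free: it rose 7.6 mm at only 2.5 N. I'll raise it along its arc.

Emit:
send_rows(plan=[[[-0.027,0,-0.286],[0,0,0]],[[-0.042,0,-0.29],[0,0,0]],[[-0.052,0,-0.289],[0,0,0]],[[-0.068,0,-0.286],[0,0,0]],[[-0.076,0,-0.283],[0,0,0]],[[-0.09,0,-0.279],[0,0,0]],[[-0.103,0,-0.275],[0,0,0]],[[-0.114,0,-0.27],[0,0,0]],[[-0.126,0,-0.265],[0,0,0]],[[0,0,0],[0,0,0]]])

```text
time: 18.95
tool_pos: [0.5031, 0.102, 0.1166]
tool_rot: [-3.142, 0.0, 2.911]
contact_force: [-0.3, -5.2, -2.6]
opening: 0.0281
grip_force: 20.0
```

Run:
```python
from h import *
s=robot.observe(); print(s["tool_pos"],s["contact_force"],s["torque"],s["tool_rot"])
h=np.array([.6506,.0686]); x=np.array([.974,-.227]); print("r",(s["tool_pos"][:2]-h)@x, "z",s["tool_pos"][2]+.019-.06, "y",(s["tool_pos"][:2]-h)@[.227,.974])
```

```text
[0.50313701 0.10203833 0.11658111] [-0.2803145  -5.21910054 -2.60612881] [-0.76038212  0.15018601  0.05306856] [-3.14153135e+00  8.45545497e-05  2.91098552e+00]
r -0.15121945843328724 z 0.07558111012566912 y -0.0009051614417409014
```

Emit:
send_rows(plan=[[[-0.138,0,-0.259],[0,0,0]],[[-0.148,0,-0.253],[0,0,0]],[[-0.16,0,-0.246],[0,0,0]],[[-0.17,0,-0.239],[0,0,0]],[[-0.181,0,-0.231],[0,0,0]],[[-0.19,0,-0.223],[0,0,0]],[[-0.2,0,-0.214],[0,0,0]],[[-0.209,0,-0.206],[0,0,0]],[[0,0,0],[0,0,0]],[[0,0,0],[0,0,0]]])

```text
time: 20.2
tool_pos: [0.5371, 0.0942, 0.1632]
tool_rot: [3.141, 0.0, 2.911]
contact_force: [-3.1, -4.3, -1.0]
opening: 0.0277
grip_force: 20.0
```

Emit:
send_rows(plan=[[[-0.218,0,-0.196],[0,0,0]],[[-0.226,0,-0.187],[0,0,0]],[[-0.234,0,-0.177],[0,0,0]],[[-0.242,0,-0.166],[0,0,0]],[[-0.249,0,-0.155],[0,0,0]],[[-0.255,0,-0.145],[0,0,0]],[[0,0,0],[0,0,0]],[[0,0,0],[0,0,0]],[[0,0,0],[0,0,0]],[[0,0,0],[0,0,0]]])

```text
time: 21.45
tool_pos: [0.5718, 0.0861, 0.1886]
tool_rot: [3.141, 0.001, 2.911]
contact_force: [-1.1, -4.3, -0.9]
opening: 0.0279
grip_force: 20.0
```

Run:
```python
from h import *
s=robot.observe(); print(s["tool_pos"],s["contact_force"],s["grip_force"],s["opening"])
r=(s["tool_pos"][:2]-[.6506,.0686])@[.974,-.227]; z=s["tool_pos"][2]+.019-.06; print(r,z,np.degrees(np.arctan2(z,-r))-1.7,np.hypot(r,z))
p,d=read_camera("scene"); cv2.imwrite("pics/s2.png",p)
```

```text
[0.57178452 0.08610571 0.18855951] [-1.09196837 -4.27849195 -0.87116193] 19.999950528144836 0.02786715292028966
-0.0807400769250424 0.14755951094540845 59.61386223887986 0.1682045459918069
```

View pics/s2.png

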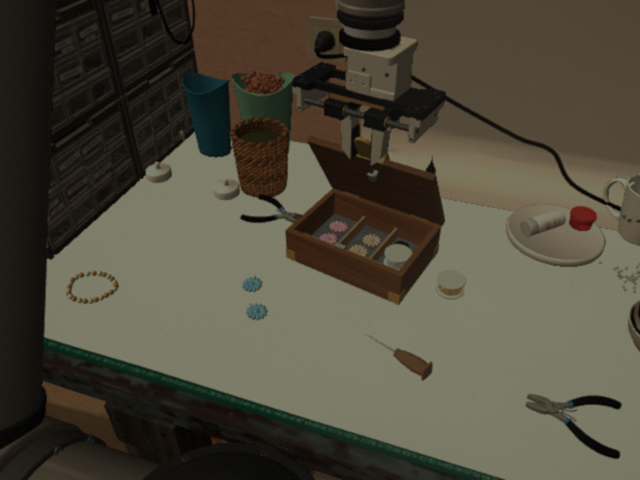

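The scene view shows the lid open to about 60° with the fingers on the tab at (365,150). The pieces inside are visible around (365,240), and the tools round the case haven't moved.

```bash
python3 -c "
from cell import robot; print(robot.hand_in())"
```

```text
the job is handed in; nothing more can be done
None
```

The tug showed the catch was holding the lid, so I slid it about 21 mm to its right end, raised the lid to about 60° and handed the job in with the arm still holding it there.

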